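# Pack the closed containers into the lab caddy

## Task

Pack the caddy for the cold room: stand the capped square bottle in the nest with the square recess, the lidded round jar in the nest with the round recess and the shut slide box in the nest with the long recess, each upright, resting on the floor of its recess, set down gently and let go. The open bottle, the open jar and the open slide box are still in use: leave them standing where they are.

Things in the scene. Friction and masses are not known exactly. Their poses are not given: they have to be found in the camera images.
- caddy: grey plastic carrying caddy, an open tray 126 x 314 x 28 mm (walls and floor 5 mm), fixed to the bench, holding three orange nests in a row at -100, 0 and +100 mm along its y. Origin at the centre of its underside, on the bench; y along its length, z up.
- nest_square: orange nest with a square recess. 112 x 98 x 16 mm plastic block, fixed in the caddy (its underside 5 mm above the bench, its top 21 mm). All three nests have the same outside and may sit in any of the caddy's three places; only the recess differs. Origin at the centre of its underside, under the middle of the recess; x along the 112 mm side, z up. The recess is 10 mm deep, so its floor lies 6 mm above the origin. Recess 66 x 66 mm, sides along x and y.
- nest_round: orange nest with a round recess. 112 x 98 x 16 mm plastic block, fixed in the caddy (its underside 5 mm above the bench, its top 21 mm). All three nests have the same outside and may sit in any of the caddy's three places; only the recess differs. Origin at the centre of its underside, under the middle of the recess; x along the 112 mm side, z up. The recess is 10 mm deep, so its floor lies 6 mm above the origin. Recess 74 mm across.
- nest_long: orange nest with a long recess. 112 x 98 x 16 mm plastic block, fixed in the caddy (its underside 5 mm above the bench, its top 21 mm). All three nests have the same outside and may sit in any of the caddy's three places; only the recess differs. Origin at the centre of its underside, under the middle of the recess; x along the 112 mm side, z up. The recess is 10 mm deep, so its floor lies 6 mm above the origin. Recess 100 mm along x by 52 mm along y.
- bottle_closed: square white plastic bottle with its screw cap on, loose, about 0.1 to 0.17 kg. Body 50 x 50 mm and 80 mm high, sides along x and y, then a tapering shoulder to 89 mm; the ribbed round white cap, 40 mm across the ribs (38 mm under them), runs from 92 to 116 mm, the very top. It can be gripped by the cap. Origin at the centre of its underside, z up. 
- bottle_open: the same square bottle without a cap: an open round neck 30 mm across rises to 110 mm. In use, must be left standing where it is. Origin at the centre of its underside, z up. 
- jar_closed: round white plastic jar with its lid on, loose, about 0.08 to 0.14 kg. Body 54 mm across; the ribbed flat lid, 58 mm across the ribs (56 mm under them), runs from 52 to 74 mm, the top. It can be gripped by the lid. Origin at the centre of its underside, z up. 
- jar_open: the same round jar without its lid: body 54 mm across, an open neck 50 mm across rising to 68 mm, empty inside. In use, must be left standing where it is. Origin at the centre of its underside, z up. 
- slidebox_closed: cream plastic microscope-slide box with its lid shut, loose, about 0.09 to 0.15 kg: a plain block 84 mm along x, 36 mm along y, 45 mm high, smooth closed top, a small steel clasp on one long side. Grip it across the 36 mm width, high enough for the fingertips to stay clear of the nest's top (10 mm above the box's underside once it is seated). Origin at the centre of its underside, z up. 
- slidebox_open: the same slide box without its lid, 84 x 36 x 34 mm, open on top with slots and glass slides seen inside. In use, must be left standing where it is. Origin at the centre of its underside, z up. 
Things that resemble listed ones, but are neither listed nor needed, are in the scene too. What is shaped like the jar_closed but blue or purple is not meant. What is shaped like the bottle_open but yellow is not meant.

How it is judged:
At the end, for the whole second after the job is handed in: Capped bottle, lidded jar and shut slide box each in the nest of its own outline: within 14 mm of its centre, on the recess floor (within 3 mm), tilt under 0.1 rad, released, at rest. The three open containers stand (tilt under 0.2 rad) within 30 mm of where they began (horizontal distance between bottle_closed and nest_square below 0.014 m and z of bottle_closed in the frame of nest_square between 0.003 and 0.009 m and angle between each of bottle_closed, jar_closed, slidebox_closed's own z axis and vertical below 0.1 rad and linear speed of each of bottle_closed, jar_closed, slidebox_closed, bottle_open, jar_open, slidebox_open below 0.02 m/s and angular speed of each of bottle_closed, jar_closed, slidebox_closed below 0.2 rad/s and horizontal distance between jar_closed and nest_round below 0.014 m and z of jar_closed in the frame of nest_round between 0.003 and 0.009 m and horizontal distance between slidebox_closed and nest_long below 0.014 m and z of slidebox_closed in the frame of nest_long between 0.003 and 0.009 m and distance of each of bottle_open, jar_open, slidebox_open from where it was at the start of the episode below 0.03 m and angle between each of bottle_open, jar_open, slidebox_open's own z axis and vertical below 0.2 rad); the robot touches nothing.
It fails at once if the open bottle is pushed away or tipped (distance of bottle_open from where it was at the start of the episode above 0.03 m or angle between bottle_open's own z axis and vertical above 0.4 rad).
It fails at once if the open jar is pushed away or tipped (distance of jar_open from where it was at the start of the episode above 0.03 m or angle between jar_open's own z axis and vertical above 0.4 rad).
It fails at once if the open slide box is pushed away or tipped (distance of slidebox_open from where it was at the start of the episode above 0.03 m or angle between slidebox_open's own z axis and vertical above 0.4 rad).
It fails at once if a container is dropped or slammed into its nest: moves faster than 0.5 m/s within the last 16 mm over the recess floor ((horizontal distance between bottle_closed and nest_square below 0.03 m and z of bottle_closed in the frame of nest_square below 0.022 m and linear speed of bottle_closed above 0.5 m/s) or (horizontal distance between jar_closed and nest_round below 0.03 m and z of jar_closed in the frame of nest_round below 0.022 m and linear speed of jar_closed above 0.5 m/s) or (horizontal distance between slidebox_closed and nest_long below 0.03 m and z of slidebox_closed in the frame of nest_long below 0.022 m and linear speed of slidebox_closed above 0.5 m/s)).
It also fails if it takes over 99 s, if anything falls off the work surface, if the arm or the gripper's body presses on something with over 40 N, if the wrist force passes 120 N, or if a joint passes its speed limit or range.

## Robot

A 6-joint arm with a two-finger parallel gripper is mounted at the origin on the work surface. World frame = base frame: x ahead of the robot, y to its left, z up, the work surface at z = 0. Lengths are in m, angles in rad, forces in N, time in s.
With the tool pointing down it reaches from about 0.35 to 0.85 m from the base axis. Payload 8.1 kg.
Tool frame: the origin (TCP) lies on the mounting face of the last link; the fingertips stand 186 mm ahead of it and the grasp point (between the pads) lies 167 mm ahead of it; z points along the fingers, y is the line along which they close (so a half turn about z gives the same grasp; the last joint's range is limited). The gripper opens to 93 mm and grips with 3 to 60 N. Pads are 15 mm wide; open, the fingers measure 128 mm over their backs; the gripper's body (75 mm by 188 mm) begins 65 mm behind the grasp point.
Start: joints at [-0.085, 0.13, 1.488, -0, 1.523, -0.085], TCP at [0.6, 0, 0.405] pointing down, gripper open.
Joint ranges: [-2.96, 2.96], [-0.89, 2.26], [0.02, 2.5], [-1.34, 4.48], [0, 2.73], [-2.66, 2.66]. Speed limits (rad/s): [2.39, 2.39, 2.79, 3.14, 3.14, 3.14].

## Interface

Orientations are given as a rotation vector (axis times angle).
In Python, from plant import read_state, read_camera, camera_params, close_job gives the robot as it stands. The module is installed in compiled form; this text tells all that it offers.
- The arm moves only by the tool servo_tool, never from a script. Its argument "increments" is a list of rows, each an object with "slide": the shift along the tool's x, y, z in mm, a list of three; "dr": the turn, a rotation vector about the tool's x, y, z in rad, a list of three; "jaw": the closure, from 0 (fully open) to 1 (shut). In form: [{"slide": [x, y, z], "dr": [ax, ay, az], "jaw": jaw}, ...]. A call has 1 to 20 rows; each row is the pose to reach, as a shift and turn from the pose commanded when the call began, along the tool's axes at that moment; what a row does not reach only later rows make up. A row lasts 1/10 s, in which the tool goes at most 50 mm and 8.59 degrees, less where a joint would pass 70% of its speed; a pose out of reach is approached as far as the arm can. A call with a gripper value outside its range is refused whole. The fingers move at their own pace and stop on an object; "force" is the grip in N (left out, the last holds). Time passes only in rows, so rows that repeat a pose let the fingers close. It gives the time, the measured TCP pose, the force, the opening and the grip force at its end, in the units of the state.
- read_state(): the state, without advancing time (a new reading comes with each control period).
- read_camera(name): name is "scene" or "side" or "wrist"; returns (picture, depth): 420x560x3 uint8, red, green, blue; 420x560 float32, m along the optical axis (not along the pixel's ray), 0 where there is no reading.
- camera_params(name): a dict with "fx", "fy", "cx", "cy" (pixels), "k1" (the pictures are not rectified: a ray, as slopes to the right and down, at radius r is drawn at 1 + k1 r^2 times it, then the intrinsics apply), "rvec" (rotation vector, rad) and "tvec" (3), from world to camera coordinates, as OpenCV has them. Camera axes: x right, y down, z forward; pixel columns grow to the right and rows downward; lengths in m; the calibration is good to about 2 mm. A picture is of the moment at which its call begins: read the wrist's pose just before it. camera_params takes no time and is no camera call; for the wrist camera it gives the pose at the moment of the call.
- close_job(): hands the job in; it is judged then, once.
The state is a dict: "t": time; "q": joint angles; "dq": joint speeds; "joint_torque": joint torques, N m; "tool_pos": TCP position; "orientation": TCP orientation; "force": force on the tool from outside, world axes, zero at the start; "wrist_torque": the same for the moment, N m; "opening": finger opening in m; "gripper_force": force on a finger pad.
Only numpy, scipy, OpenCV 4.12 (cv2) and the standard library are available. Lean on these libraries where they do the work, as an engineer would, in place of code of your own. Each camera call takes 0.05 s, during which the arm holds its last target. There are 200 camera calls.

## Working session

There is one attempt and no reset: what is moved stays moved. The work goes in short steps, Python scripts to look and compute and a tool call to move; the robot and the scene stay as the last step left them, time stands still between calls to the robot, and variables do not carry over. Pictures are saved under pics/ and viewed, at most 14 in all, crops included, and the job is handed in when it is done.

Besides the shell and the picture viewer there is one more tool, called after "Request:" as name(argument=value, ...), one argument or row to a line, values as JSON. servo_tool: Moves the arm, as the interface text tells. Its arguments: {"type":"object","properties":{"increments":{"type":"array"},"force":{"type":"number"}},"required":["increments"]}

```bash
mkdir -p pics
cat > h.py <<'E'
import numpy as np, cv2
from plant import *
def snap(n,f):
    P=camera_params(n); im,d=read_camera(n); cv2.imwrite(f'pics/{f}.png',im[:,:,::-1]); np.savez(f'pics/{f}.npz',im=im,d=d,**{k:np.array(v) for k,v in P.items()}); return im,d,P
def load(f):
    z=np.load(f'pics/{f}.npz'); return z['im'],z['d'],{k:z[k] for k in ('fx','fy','cx','cy','k1','rvec','tvec')}
def ray(P,u,v):
    u=np.asarray(u,float);v=np.asarray(v,float)
    K=np.array([[P['fx'],0,P['cx']],[0,P['fy'],P['cy']],[0,0,1]],float)
    p=cv2.undistortPoints(np.stack([u.ravel(),v.ravel()],1)[:,None],K,np.array([float(P['k1']),0,0,0,0]))[:,0]
    R=cv2.Rodrigues(np.array(P['rvec'],float))[0]; t=np.array(P['tvec'],float).ravel()
    return -R.T@t, p, R
def onplane(P,u,v,z):
    c,p,R=ray(P,u,v); d=np.c_[p,np.ones(len(p))]@R; s=(z-c[2])/d[:,2]; return c+s[:,None]*d
def cloud(d,P):
    h,w=d.shape; v,u=np.mgrid[:h,:w]; c,p,R=ray(P,u,v); dd=d.ravel()[:,None]
    X=c+(np.c_[p,np.ones(len(p))]*dd)@R; X[d.ravel()==0]=np.nan; return X.reshape(h,w,3)
E
python3 - <<'E'
from h import *
for n in('scene','side','wrist'):
    im,d,P=snap(n,n+'0'); print(n,(d>0).mean(),-cv2.Rodrigues(np.array(P['rvec']))[0].T@np.array(P['tvec']))
E
```

```text
scene 0.9960289115646258 [1.46342707 0.2029644  1.0621332 ]
side 0.996062925170068 [0.16505221 0.58932567 0.62999577]
wrist 0.9958801020408163 [0.60101543 0.07191495 0.38427464]
```

View pics/scene0.png

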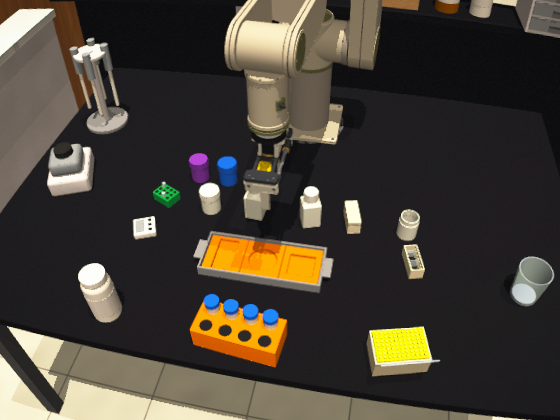

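View pics/side0.png

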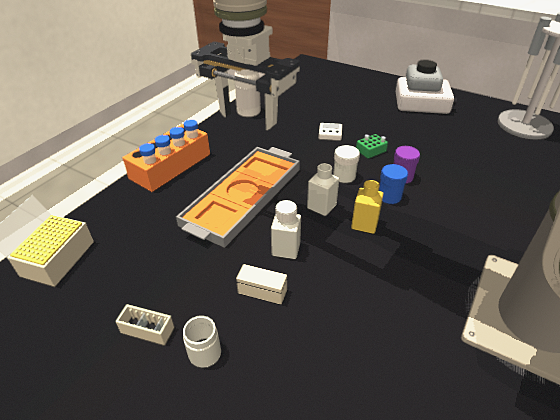

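Scene view: the capped bottle is at (311,207), the lidded white jar at (210,199) and the shut slide box at (352,217). Possible confusions:
- Bottle: open bottle (257,200), yellow bottle (265,165) and the big white bottle (100,293).
- Jar: blue (228,171), purple (200,167) and the open jar (408,224).
- Slide box: the open one (413,261).

In the side view the three I want are at (286,230), (346,163) and (262,283). The caddy is at (240,195).

```bash
cat >> h.py <<'E'
def blobs(X,zmin,zmax,box,minn=25):
    m=(X[...,2]>zmin)&(X[...,2]<zmax)&(X[...,0]>box[0])&(X[...,0]<box[1])&(X[...,1]>box[2])&(X[...,1]<box[3])
    n,l,st,ce=cv2.connectedComponentsWithStats(m.astype(np.uint8))
    return [(ce[i],X[l==i]) for i in range(1,n) if st[i,4]>=minn]
E
python3 - <<'E'
from h import *
r=lambda a:np.round(np.array(a)*1000,0).astype(int).tolist()
for f in('scene0','side0'):
    im,d,P=load(f); X=cloud(d,P); print(f)
    for c,p in blobs(X,.028,.2,(.3,.75,-.4,.45)):
        zt=np.percentile(p[:,2],97); t=p[p[:,2]>zt-.006]; rc=cv2.minAreaRect((t[:,:2]*1000).astype(np.float32))
        print(np.round(c),'top z',r(zt),'rect c',np.round(rc[0]),np.round(rc[1]),round(rc[2]),'rgb',[int(q) for q in np.median(im[(X[...,2]>zt-.006)&(np.hypot(X[...,0]-t[:,0].mean(),X[...,1]-t[:,1].mean())<.02)],0)])
    # caddy: orange
    hsv=cv2.cvtColor(im,cv2.COLOR_RGB2HSV); o=(hsv[...,0]>5)&(hsv[...,0]<22)&(hsv[...,1]>150)&(hsv[...,2]>90)&(X[...,2]<.026)&(X[...,2]>.004)&(X[...,0]>.5)
    n,l,st,ce=cv2.connectedComponentsWithStats(o.astype(np.uint8)); i=1+st[1:,4].argmax(); p=X[l==i]
    print('orange',cv2.minAreaRect((p[:,:2]*1000).astype(np.float32)),r(np.percentile(p[:,2],[5,95])))
E
python3 -c "
import cv2
a=cv2.imread('pics/side0.png')[90:310,160:430];cv2.imwrite('pics/c1.png',cv2.resize(a,None,fx=2.7,fy=2.7,interpolation=2))"
```

```text
scene0
[199. 164.] top z 77 rect c [ 348. -277.] [56. 58.] 67 rgb [188, 72, 215]
[227. 168.] top z 77 rect c [ 348. -187.] [55. 57.] 64 rgb [32, 125, 244]
[265. 166.] top z 110 rect c [372. -69.] [12. 23.] 14 rgb [166, 130, 0]
[165. 191.] top z 41 rect c [ 454. -351.] [52. 10.] 20 rgb [158, 154, 145]
[210. 195.] top z 77 rect c [ 472. -204.] [55. 56.] 18 rgb [254, 254, 251]
[310. 205.] top z 116 rect c [468.  78.] [38. 39.] 48 rgb [112, 100, 80]
[253. 202.] top z 94 rect c [479. -77.] [28. 14.] 79 rgb [161, 150, 126]
[352. 214.] top z 48 rect c [452. 194.] [88. 36.] 12 rgb [254, 254, 228]
[409. 222.] top z 69 rect c [463. 348.] [49. 49.] 62 rgb [233, 230, 202]
[202. 247.] top z 33 rect c [ 637. -180.] [26. 71.] 90 rgb [201, 191, 176]
[413. 258.] top z 38 rect c [574. 365.] [88. 38.] 14 rgb [211, 208, 163]
[200. 263.] top z 32 rect c [ 692. -166.] [36. 19.] 30 rgb [182, 171, 153]
[326. 266.] top z 33 rect c [638. 148.] [62. 26.] 1 rgb [201, 191, 176]
orange ((637.40966796875, -18.15521240234375), (116.37627410888672, 302.0696716308594), 0.11874716728925705) [8, 24]
side0
[372. 141.] top z 42 rect c [ 453. -353.] [52. 14.] 16 rgb [186, 203, 179]
[346. 159.] top z 75 rect c [ 467. -205.] [54. 53.] 62 rgb [247, 247, 246]
[275. 151.] top z 30 rect c [ 649. -177.] [20. 33.] 76 rgb [215, 206, 192]
[385. 184.] top z 107 rect c [358. -70.] [29. 30.] 23 rgb [178, 146, 57]
[323. 186.] top z 109 rect c [463. -76.] [28. 31.] 31 rgb [171, 163, 141]
[286. 226.] top z 116 rect c [466.  79.] [36. 39.] 54 rgb [247, 247, 246]
[262. 279.] top z 46 rect c [448. 194.] [85. 37.] 14 rgb [247, 247, 238]
[143. 320.] top z 35 rect c [573. 365.] [84. 38.] 14 rgb [231, 228, 185]
[200. 337.] top z 68 rect c [461. 347.] [49. 49.] 43 rgb [197, 196, 183]
orange ((642.8794555664062, -19.47760009765625), (115.2757568359375, 298.5143127441406), 0.024472177028656006) [9, 22]
```

View pics/c1.png

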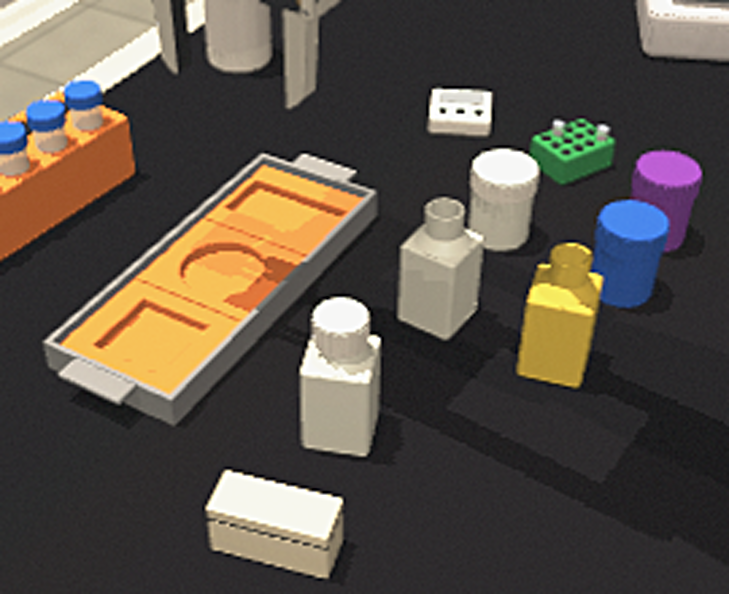

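View pics/wrist0.png

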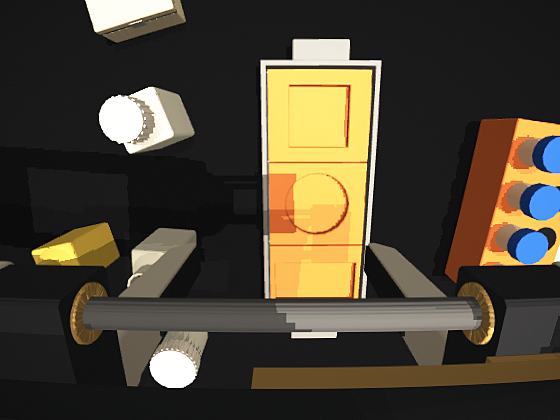

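The crop confirms the choice: the capped bottle has its ribbed cap, the white jar its lid, and the box a smooth shut top. The nests run square at +y, round in the middle and long at −y. The wrist view shows the caddy running from (265,62) to (380,300), with a yaw near 0.

Run:
```python
from h import *
s=read_state(); print(s['t'],np.round(s['tool_pos'],4),np.round(cv2.Rodrigues(np.array(s['orientation']))[0],3).tolist())
for f in('scene0','side0','wrist0'):
    im,d,P=load(f); X=cloud(d,P)
    m=(X[...,2]>.005)&(X[...,2]<.0165)&(X[...,0]>.585)&(X[...,0]<.695)&(X[...,1]>-.165)&(X[...,1]<.13)
    n,l,st,ce=cv2.connectedComponentsWithStats(cv2.morphologyEx(m.astype(np.uint8),cv2.MORPH_OPEN,np.ones((3,3))))
    for i in range(1,n):
        if st[i,4]>60:
            rc=cv2.minAreaRect((X[l==i][:,:2]*1000).astype(np.float32)); print(f,np.round(rc[0]),np.round(rc[1]),round(rc[2],1))
    b=(X[...,2]>.05)&(X[...,2]<.088)&(np.hypot(X[...,0]-.467,X[...,1]-.078)<.05); p=X[b]
    print(f,'bottle',cv2.minAreaRect((p[:,:2]*1000).astype(np.float32)),len(p))
im,d,P=load('side0'); X=cloud(d,P)
b=(X[...,2]>.02)&(X[...,2]<.075)&(np.hypot(X[...,0]-.467,X[...,1]-.078)<.05); p=X[b][:,:2]*1000
h=cv2.convexHull(p.astype(np.float32))[:,0]; print(np.round(cv2.approxPolyDP(h,4,True)[:,0]))
```

```text
0.15 [0.5998 0.     0.4039] [[-0.0, 1.0, -0.001], [1.0, 0.0, 0.0], [0.0, -0.001, -1.0]]
scene0 [ 635. -117.] [97. 52.] 0.1
scene0 [636. -16.] [65. 72.] 31.0
scene0 [635.  82.] [63. 66.] 1.4
scene0 bottle ((469.40423583984375, 78.0987548828125), (55.055049896240234, 50.72713851928711), 17.907133102416992) 288
side0 [ 644. -123.] [46. 96.] 89.8
side0 [644. -23.] [69. 64.] 10.6
side0 [643.  78.] [62. 62.] 89.9
side0 bottle ((464.6102600097656, 79.63780212402344), (50.29526138305664, 50.745174407958984), 20.72138023376465) 568
wrist0 [641.  85.] [66. 66.] 0.2
wrist0 [641. -16.] [72. 73.] 69.7
wrist0 [ 642. -118.] [ 50. 101.] 89.7
wrist0 bottle ((467.6710205078125, 80.42615509033203), (50.05640411376953, 50.53060531616211), 19.88743019104004) 1732
[[479. 109.]
 [455. 104.]
 [434.  92.]
 [449.  51.]]
```

Order: bottle, box, jar. I go above the bottle first.

Request:
servo_tool(
  increments=[
    {"slide": [27,-44,0],"dr": [0,0,-0.12],"jaw": 0},
    {"slide": [53,-88,0],"dr": [0,0,-0.24],"jaw": 0},
    {"slide": [79.5,-132,0],"dr": [0,0,-0.34],"jaw": 0},
    {"slide": [79.5,-132,20],"dr": [0,0,-0.34],"jaw": 0},
    {"slide": [79.5,-132,40],"dr": [0,0,-0.34],"jaw": 0},
    {"slide": [79.5,-132,40],"dr": [0,0,-0.34],"jaw": 0},
    {"slide": [79.5,-132,40],"dr": [0,0,-0.34],"jaw": 0},
  ],
)

```text
t: 0.85
tool_pos: [0.4679, 0.0795, 0.3647]
orientation: [-1.813, -2.564, 0.001]
force: [-0.2, -0.8, 0.1]
opening: 0.0928
gripper_force: 0.0
```

Run:
```python
from h import *
im,d,P=snap('wrist','w1'); s=read_state(); R=cv2.Rodrigues(np.array(s['orientation']))[0]; print(s['t'],s['tool_pos'],np.round(R,3).tolist())
X=cloud(d,P)
near=np.hypot(X[...,0]-.4675,X[...,1]-.0795)<.05
for a,b in((.108,.125),(.04,.085)):
    p=X[near&(X[...,2]>a)&(X[...,2]<b)]; print(len(p),np.nanmax(p[:,2]) if len(p) else 0, cv2.minAreaRect((p[:,:2]*1000).astype(np.float32)) if len(p) else 0)
```

```text
0.9 [0.46831911 0.07941564 0.36543418] [[-0.333, 0.943, 0.0], [0.943, 0.333, 0.0], [-0.0, 0.0, -1.0]]
2003 0.11835846919033433 ((466.0963439941406, 80.53253173828125), (39.1434211730957, 38.488765716552734), 23.78386688232422)
1468 0.08499291723513741 ((466.1534729003906, 80.62352752685547), (50.24281311035156, 49.56223678588867), 20.345600128173828)
```

View pics/w1.png

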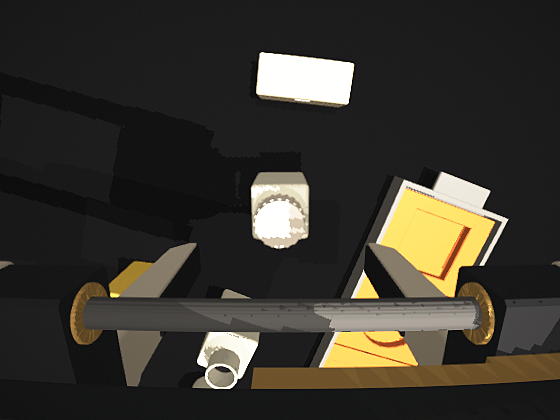

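The wrist view shows the capped bottle at (280,215), centred and square between the fingers. The open bottle at (222,350) is well clear. I descend, grip and lift.

Request:
servo_tool(
  increments=[
    {"slide": [1.5,-1.5,30],"dr": [0,0,0],"jaw": 0},
    {"slide": [1.5,-1.5,60],"dr": [0,0,0],"jaw": 0},
    {"slide": [1.5,-1.5,80],"dr": [0,0,0],"jaw": 0},
    {"slide": [1.5,-1.5,88],"dr": [0,0,0],"jaw": 0},
    {"slide": [1.5,-1.5,88],"dr": [0,0,0],"jaw": 0},
    {"slide": [1.5,-1.5,88],"dr": [0,0,0],"jaw": 0.9},
    {"slide": [1.5,-1.5,88],"dr": [0,0,0],"jaw": 0.9},
    {"slide": [1.5,-1.5,88],"dr": [0,0,0],"jaw": 0.9},
    {"slide": [1.5,-1.5,88],"dr": [0,0,0],"jaw": 0.9},
    {"slide": [1.5,-1.5,88],"dr": [0,0,0],"jaw": 0.9},
    {"slide": [1.5,-1.5,88],"dr": [0,0,0],"jaw": 0.9},
    {"slide": [1.5,-1.5,88],"dr": [0,0,0],"jaw": 0.9},
  ],
  force=25,
)

```text
t: 2.1
tool_pos: [0.4661, 0.0805, 0.2768]
orientation: [-1.813, -2.565, -0.0]
force: [-0.9, 0.5, 0.3]
opening: 0.0415
gripper_force: 0.0
```

Request:
servo_tool(
  increments=[
    {"slide": [0,0,0],"dr": [0,0,0],"jaw": 0.9},
    {"slide": [0,0,0],"dr": [0,0,0],"jaw": 0.9},
    {"slide": [0,0,0],"dr": [0,0,0],"jaw": 0.9},
    {"slide": [0,0,0],"dr": [0,0,0],"jaw": 0.9},
    {"slide": [0,0,-5],"dr": [0,0,0],"jaw": 0.9},
    {"slide": [0,0,-20],"dr": [0,0,0],"jaw": 0.9},
    {"slide": [0,0,-40],"dr": [0,0,0],"jaw": 0.9},
    {"slide": [0,0,-60],"dr": [0,0,0],"jaw": 0.9},
    {"slide": [0,0,-60],"dr": [0,0,0],"jaw": 0.9},
    {"slide": [0,0,-60],"dr": [0,0,0],"jaw": 0.9},
  ],
)

```text
t: 3.1
tool_pos: [0.4662, 0.0804, 0.3367]
orientation: [1.813, 2.565, 0.001]
force: [-0.0, 0.3, -2.5]
opening: 0.0373
gripper_force: 25.0
```

Request:
servo_tool(
  increments=[
    {"slide": [-9,25,0],"dr": [0,0,0.05],"jaw": 0.9},
    {"slide": [-19,55,0],"dr": [0,0,0.12],"jaw": 0.9},
    {"slide": [-29,85,0],"dr": [0,0,0.18],"jaw": 0.9},
    {"slide": [-40,115,0],"dr": [0,0,0.24],"jaw": 0.9},
    {"slide": [-50,145,0],"dr": [0,0,0.3],"jaw": 0.9},
    {"slide": [-57,165.5,0],"dr": [0,0,0.35],"jaw": 0.9},
    {"slide": [-57,165.5,0],"dr": [0,0,0.35],"jaw": 0.9},
    {"slide": [-57,165.5,0],"dr": [0,0,0.35],"jaw": 0.9},
    {"slide": [-57,165.5,0],"dr": [0,0,0.35],"jaw": 0.9},
  ],
)

```text
t: 4.0
tool_pos: [0.6402, 0.0819, 0.3355]
orientation: [-2.23, -2.21, 0.003]
force: [-1.1, -0.6, -2.0]
opening: 0.0378
gripper_force: 25.0
```

Run:
```python
from h import *
s=read_state(); R=cv2.Rodrigues(np.array(s['orientation']))[0]; print(s['t'],s['tool_pos'],np.round(R,3).tolist())
for n in('wrist','side','scene'):
    im,d,P=snap(n,n+'2'); X=cloud(d,P)
    near=np.hypot(X[...,0]-.641,X[...,1]-.082)<.045
    p=X[near&(X[...,2]>.055)&(X[...,2]<.14)]
    if len(p)>30: print(n,'body',len(p),np.percentile(p[:,2],[1,99]), cv2.minAreaRect((p[:,:2]*1000).astype(np.float32)))
    for y in(.082,-.018,-.118):
        m=(X[...,2]>.005)&(X[...,2]<.0165)&(X[...,0]>.595)&(X[...,0]<.695)&(abs(X[...,1]-y)<.04); p=X[m]
        if len(p)>30: print(n,y,len(p),cv2.minAreaRect((p[:,:2]*1000).astype(np.float32)))
```

```text
4.0 [0.6402225  0.08192556 0.33553127] [[0.009, 1.0, -0.002], [1.0, -0.009, -0.0], [-0.0, -0.002, -1.0]]
wrist body 2742 [0.06421773 0.13990765] ((640.7648315429688, 97.57723999023438), (19.844970703125, 49.35429000854492), 89.28468322753906)
wrist 0.082 1445 ((640.508544921875, 101.56552124023438), (30.397361755371094, 66.39373016357422), 89.17709350585938)
wrist -0.118 916 ((643.445068359375, -103.58555603027344), (17.271610260009766, 96.6407470703125), 89.6357421875)
side body 1094 [0.06211507 0.13959713] ((637.7749633789062, 81.64093017578125), (51.88042449951172, 51.27010726928711), 1.8396433591842651)
side 0.082 534 ((643.4116821289062, 78.97122192382812), (63.20233917236328, 62.94417953491211), 1.3144038915634155)
side -0.018 433 ((641.2361450195312, -23.98760986328125), (66.90856170654297, 62.38533020019531), 27.73006820678711)
side -0.118 459 ((643.5232543945312, -123.36759185791016), (96.25836181640625, 47.553707122802734), 1.3274857997894287)
scene body 509 [0.06101413 0.13941026] ((645.4470825195312, 80.48286437988281), (49.96706008911133, 50.11752700805664), 0.4401116371154785)
scene 0.082 363 ((650.0615234375, 86.41206359863281), (78.34764099121094, 77.36992645263672), 16.879783630371094)
scene -0.018 458 ((641.7371826171875, -17.203426361083984), (74.7669906616211, 87.87071228027344), 86.93815612792969)
scene -0.118 505 ((640.0279541015625, -117.30602264404297), (90.7582778930664, 68.28832244873047), 0.9028406143188477)
```

View pics/side2.png

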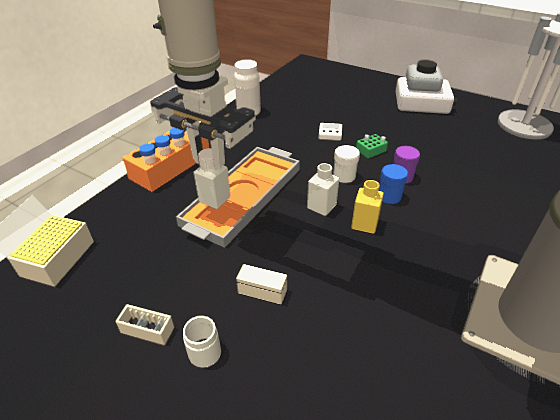

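The side view shows the capped bottle hanging upright over the square nest at (212,185), with the open containers untouched. The wrist camera agrees to about 1–2 mm, so I lower slowly.

Request:
servo_tool(
  increments=[
    {"slide": [1,0,15],"dr": [0,0,0],"jaw": 0.9},
    {"slide": [1,0,28],"dr": [0,0,0],"jaw": 0.9},
    {"slide": [1,0,34],"dr": [0,0,0],"jaw": 0.9},
    {"slide": [1,0,38],"dr": [0,0,0],"jaw": 0.9},
    {"slide": [1,0,41],"dr": [0,0,0],"jaw": 0.9},
    {"slide": [1,0,43],"dr": [0,0,0],"jaw": 0.9},
    {"slide": [1,0,45],"dr": [0,0,0],"jaw": 0.9},
    {"slide": [1,0,46],"dr": [0,0,0],"jaw": 0.9},
    {"slide": [1,0,46],"dr": [0,0,0],"jaw": 0.9},
    {"slide": [1,0,46],"dr": [0,0,0],"jaw": 0.9},
  ],
)

```text
t: 5.15
tool_pos: [0.6412, 0.0829, 0.291]
orientation: [2.232, 2.21, 0.0]
force: [1.4, 0.2, -0.8]
opening: 0.0375
gripper_force: 25.0
```

Request:
servo_tool(
  increments=[
    {"slide": [0,0,1],"dr": [0,0,0],"jaw": 0.9},
    {"slide": [0,0,2],"dr": [0,0,0],"jaw": 0.9},
    {"slide": [0,0,3],"dr": [0,0,0],"jaw": 0.9},
    {"slide": [0,0,3],"dr": [0,0,0],"jaw": 0.9},
  ],
)

```text
t: 5.55
tool_pos: [0.6411, 0.0829, 0.2878]
orientation: [2.232, 2.21, 0.0]
force: [-0.1, -1.3, -1.4]
opening: 0.0378
gripper_force: 25.0
```

Request:
servo_tool(
  increments=[
    {"slide": [0,0,0.5],"dr": [0,0,0],"jaw": 0.9},
    {"slide": [0,0,1],"dr": [0,0,0],"jaw": 0.9},
    {"slide": [0,0,1],"dr": [0,0,0],"jaw": 0.9},
  ],
)

```text
t: 5.85
tool_pos: [0.6412, 0.0829, 0.2877]
orientation: [2.232, 2.21, 0.001]
force: [-2.9, -0.4, 5.4]
opening: 0.0376
gripper_force: 25.0
```

Contact with the recess floor. I release and lift.

Request:
servo_tool(
  increments=[
    {"slide": [0,0,0],"dr": [0,0,0],"jaw": 0.45},
    {"slide": [0,0,0],"dr": [0,0,0],"jaw": 0.3},
    {"slide": [0,0,0],"dr": [0,0,0],"jaw": 0.2},
    {"slide": [0,0,0],"dr": [0,0,0],"jaw": 0.2},
    {"slide": [0,0,0],"dr": [0,0,0],"jaw": 0.2},
    {"slide": [0,0,-15],"dr": [0,0,0],"jaw": 0.2},
    {"slide": [0,0,-40],"dr": [0,0,0],"jaw": 0},
    {"slide": [0,0,-80],"dr": [0,0,0],"jaw": 0},
    {"slide": [0,0,-80],"dr": [0,0,0],"jaw": 0},
    {"slide": [0,0,-80],"dr": [0,0,0],"jaw": 0},
  ],
)

```text
t: 6.85
tool_pos: [0.6417, 0.0829, 0.3698]
orientation: [2.23, 2.208, 0.005]
force: [0.1, 1.2, -0.8]
opening: 0.0925
gripper_force: 0.0
```

Request:
servo_tool(
  increments=[
    {"slide": [20,-35,0],"dr": [0,0,0.13],"jaw": 0},
    {"slide": [40,-70,0],"dr": [0,0,0.26],"jaw": 0},
    {"slide": [60,-105,0],"dr": [0,0,0.39],"jaw": 0},
    {"slide": [80,-140,0],"dr": [0,0,0.52],"jaw": 0},
    {"slide": [100,-175,0],"dr": [0,0,0.65],"jaw": 0},
    {"slide": [109,-192,0],"dr": [0,0,0.78],"jaw": 0},
    {"slide": [109,-192,10],"dr": [0,0,0.91],"jaw": 0},
    {"slide": [109,-192,30],"dr": [0,0,1.04],"jaw": 0},
    {"slide": [109,-192,60],"dr": [0,0,1.17],"jaw": 0},
    {"slide": [109,-192,75],"dr": [0,0,1.325],"jaw": 0},
    {"slide": [109,-192,75],"dr": [0,0,1.325],"jaw": 0},
    {"slide": [109,-192,75],"dr": [0,0,1.325],"jaw": 0},
    {"slide": [109,-192,75],"dr": [0,0,1.325],"jaw": 0},
  ],
)

```text
t: 8.15
tool_pos: [0.4506, 0.1939, 0.2928]
orientation: [-3.119, -0.375, -0.002]
force: [-0.2, -0.7, -0.4]
opening: 0.093
gripper_force: 0.0
```

Run:
```python
from h import *
s=read_state(); R=cv2.Rodrigues(np.array(s['orientation']))[0]; print(s['t'],s['tool_pos'],np.round(R,3).tolist())
for n in('wrist','side'):
    im,d,P=snap(n,n+'3'); X=cloud(d,P)
    for nm,c,a,b in(('box',(.45,.194),.035,.055),('bottle',(.641,.082),.105,.14),('bottle body',(.641,.082),.04,.085)):
        p=X[(np.hypot(X[...,0]-c[0],X[...,1]-c[1])<.055)&(X[...,2]>a)&(X[...,2]<b)]
        if len(p)>30: print(n,nm,len(p),np.percentile(p[:,2],[1,99]), cv2.minAreaRect((p[:,:2]*1000).astype(np.float32)))
cv2.imwrite('pics/c3.png',np.hstack([cv2.imread('pics/wrist3.png')[:,80:480],cv2.imread('pics/side3.png')[:,80:480]]))
```

```text
8.15 [0.450641   0.19392025 0.29283718] [[0.972, 0.237, 0.001], [0.237, -0.972, 0.0], [0.001, -0.0, -1.0]]
wrist box 5122 [0.04022675 0.0469246 ] ((450.07135009765625, 194.9794464111328), (83.85709381103516, 36.55764389038086), 13.681977272033691)
wrist bottle body 2926 [0.04053382 0.08437661] ((618.5755615234375, 85.62190246582031), (52.394962310791016, 17.25691032409668), 71.13784790039062)
side box 748 [0.03539047 0.04685446] ((447.12274169921875, 194.0630645751953), (83.60279083251953, 37.37830352783203), 13.910408020019531)
side bottle 326 [0.10538933 0.1280377 ] ((638.4722900390625, 83.29016876220703), (38.61979675292969, 36.52263259887695), 32.21957015991211)
side bottle body 537 [0.04061928 0.08452568] ((627.0244750976562, 93.47775268554688), (67.27276611328125, 35.5814094543457), 45.84695816040039)
```

View pics/c3.png

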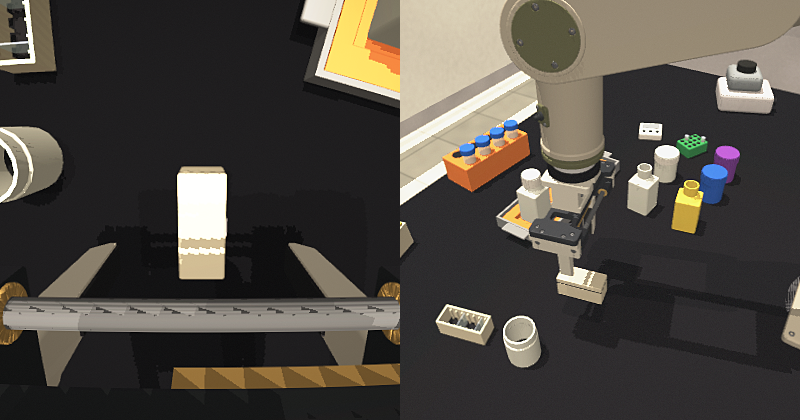

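The wrist half shows the shut slide box at (200,222), centred and parallel between the fingers. The side half shows the bottle seated at (530,190), top at 127 mm.

Request:
servo_tool(
  increments=[
    {"slide": [0,-1,35],"dr": [0,0,0],"jaw": 0},
    {"slide": [0,-1,65],"dr": [0,0,0],"jaw": 0},
    {"slide": [0,-1,84],"dr": [0,0,0],"jaw": 0},
    {"slide": [0,-1,91],"dr": [0,0,0],"jaw": 0},
    {"slide": [0,-1,91],"dr": [0,0,0],"jaw": 0},
    {"slide": [0,-1,91],"dr": [0,0,0],"jaw": 0.9},
    {"slide": [0,-1,91],"dr": [0,0,0],"jaw": 0.9},
    {"slide": [0,-1,91],"dr": [0,0,0],"jaw": 0.9},
    {"slide": [0,-1,91],"dr": [0,0,0],"jaw": 0.9},
    {"slide": [0,-1,91],"dr": [0,0,0],"jaw": 0.9},
    {"slide": [0,-1,91],"dr": [0,0,0],"jaw": 0.9},
    {"slide": [0,-1,91],"dr": [0,0,0],"jaw": 0.9},
    {"slide": [0,-1,91],"dr": [0,0,0],"jaw": 0.9},
    {"slide": [0,-1,91],"dr": [0,0,0],"jaw": 0.9},
    {"slide": [0,-1,91],"dr": [0,0,0],"jaw": 0.9},
    {"slide": [0,-1,91],"dr": [0,0,0],"jaw": 0.9},
  ],
)

```text
t: 9.85
tool_pos: [0.45, 0.1947, 0.2007]
orientation: [3.12, 0.369, -0.0]
force: [-0.2, 0.2, -0.2]
opening: 0.0355
gripper_force: 25.0
```

Request:
servo_tool(
  increments=[
    {"slide": [0,0,-10],"dr": [0,0,0],"jaw": 0.9},
    {"slide": [0,0,-40],"dr": [0,0,0],"jaw": 0.9},
    {"slide": [0,0,-80],"dr": [0,0,0],"jaw": 0.9},
    {"slide": [0,0,-120],"dr": [0,0,0],"jaw": 0.9},
    {"slide": [0,0,-150],"dr": [0,0,0],"jaw": 0.9},
    {"slide": [0,0,-150],"dr": [0,0,0],"jaw": 0.9},
    {"slide": [0,0,-150],"dr": [0,0,0],"jaw": 0.9},
  ],
)

```text
t: 10.55
tool_pos: [0.4501, 0.1948, 0.3517]
orientation: [-3.119, -0.369, -0.003]
force: [-0.4, -0.5, -1.8]
opening: 0.036
gripper_force: 25.0
```

Run:
```python
from h import *
s=read_state(); R=cv2.Rodrigues(np.array(s['orientation']))[0]; p=np.array(s['tool_pos']); print(p,s['opening'],R.T@(np.array([.641,-.118,.36])-p)*1000, np.degrees(np.arctan2(R[1,0],R[0,0])),np.round(s['q'],2))
```

```text
[0.45012421 0.1948292  0.3516928 ] 0.03596347478612112 [112.52584384 348.76390723  -8.14580862] 13.51052903504839 [ 0.3  -0.14  1.85  0.    1.42  1.64]
```

Request:
servo_tool(
  increments=[
    {"slide": [8,25,0],"dr": [0,0,0.02],"jaw": 0.9},
    {"slide": [18,57,0],"dr": [0,0,0.04],"jaw": 0.9},
    {"slide": [30,94,0],"dr": [0,0,0.07],"jaw": 0.9},
    {"slide": [42,131,0],"dr": [0,0,0.1],"jaw": 0.9},
    {"slide": [54,168,0],"dr": [0,0,0.12],"jaw": 0.9},
    {"slide": [66,205,0],"dr": [0,0,0.15],"jaw": 0.9},
    {"slide": [78,242,0],"dr": [0,0,0.18],"jaw": 0.9},
    {"slide": [90,279,0],"dr": [0,0,0.2],"jaw": 0.9},
    {"slide": [101,314,0],"dr": [0,0,0.22],"jaw": 0.9},
    {"slide": [109,338,0],"dr": [0,0,0.236],"jaw": 0.9},
    {"slide": [112.5,349,0],"dr": [0,0,0.236],"jaw": 0.9},
    {"slide": [112.5,349,30],"dr": [0,0,0.236],"jaw": 0.9},
    {"slide": [112.5,349,60],"dr": [0,0,0.236],"jaw": 0.9},
    {"slide": [112.5,349,80],"dr": [0,0,0.236],"jaw": 0.9},
    {"slide": [112.5,349,80],"dr": [0,0,0.236],"jaw": 0.9},
    {"slide": [112.5,349,80],"dr": [0,0,0.236],"jaw": 0.9},
  ],
)

```text
t: 12.15
tool_pos: [0.6404, -0.1176, 0.2699]
orientation: [-3.141, -0.001, 0.004]
force: [0.1, 0.2, -0.4]
opening: 0.036
gripper_force: 25.0
```

Run:
```python
from h import *
s=read_state(); R=cv2.Rodrigues(np.array(s['orientation']))[0]; print(s['t'],s['tool_pos'],np.round(R,3).tolist(),s['opening'])
for n in('wrist','side'):
    im,d,P=snap(n,n+'4'); X=cloud(d,P)
    near=(abs(X[...,0]-.641)<.056)&(abs(X[...,1]+.118)<.042)
    for nm,a,b in(('box top',.105,.135),('box',.06,.135),('recess',.004,.0165)):
        p=X[near&(X[...,2]>a)&(X[...,2]<b)]
        if len(p)>30: print(n,nm,len(p),np.percentile(p[:,2],[1,99]),'x',np.percentile(p[:,0],[1,99]),'y',np.percentile(p[:,1],[1,99]),cv2.minAreaRect((p[:,:2]*1000).astype(np.float32)))
cv2.imwrite('pics/c4.png',np.hstack([cv2.imread('pics/wrist4.png')[:,80:480],cv2.imread('pics/side4.png')[:,80:480]]))
```

```text
12.15 [ 0.64040331 -0.11755766  0.26989172] [[1.0, 0.001, -0.002], [0.001, -1.0, 0.001], [-0.002, -0.001, -1.0]] 0.03596617185112914
wrist box top 11893 [0.10660445 0.13344866] x [0.59986855 0.68157993] y [-0.14612387 -0.08687829] ((639.882568359375, -116.35286712646484), (66.25932312011719, 84.12735748291016), 89.84146881103516)
wrist box 13278 [0.07960955 0.13322624] x [0.59995893 0.68167119] y [-0.14658644 -0.08641734] ((639.882568359375, -116.35286712646484), (66.25932312011719, 84.12735748291016), 89.84146881103516)
wrist recess 1844 [0.00990413 0.01447258] x [0.66904569 0.69014236] y [-0.14105036 -0.08975438] ((677.2215576171875, -115.07290649414062), (26.01076316833496, 52.30381774902344), 0.01206898782402277)
side box top 463 [0.10539346 0.13414724] x [0.59619922 0.67553487] y [-0.15064736 -0.08290391] ((630.6458129882812, -113.45201873779297), (70.12554931640625, 70.96512603759766), 59.91006088256836)
side box 883 [0.07198576 0.13371724] x [0.59593621 0.67828144] y [-0.14947689 -0.08355546] ((630.8859252929688, -113.91473388671875), (70.70848083496094, 76.05125427246094), 61.2520637512207)
side recess 453 [0.00800282 0.01606707] x [0.59629843 0.69056149] y [-0.14568591 -0.10132163] ((641.8637084960938, -124.37277221679688), (99.55133056640625, 48.2740478515625), 1.3486104011535645)
```

View pics/c4.png

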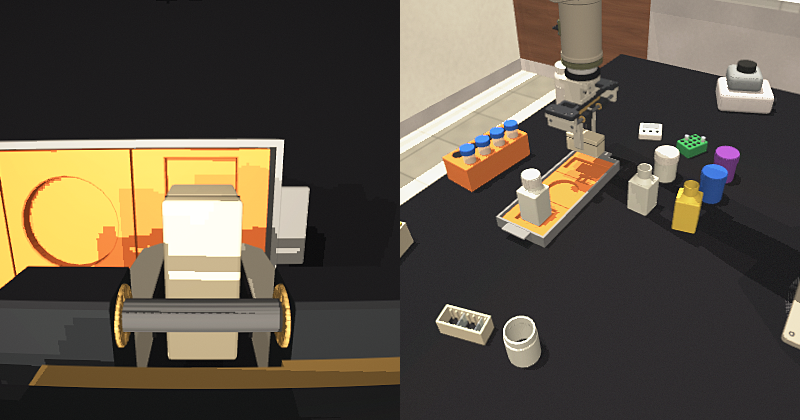

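The wrist half shows the box over the long recess (200,190), with its visible edges lined up to about 1–2 mm. I lower.

Request:
servo_tool(
  increments=[
    {"slide": [0.5,-1.5,20],"dr": [0,0,0],"jaw": 0.9},
    {"slide": [0.5,-1.5,35],"dr": [0,0,0],"jaw": 0.9},
    {"slide": [0.5,-1.5,43],"dr": [0,0,0],"jaw": 0.9},
    {"slide": [0.5,-1.5,48],"dr": [0,0,0],"jaw": 0.9},
    {"slide": [0.5,-1.5,51],"dr": [0,0,0],"jaw": 0.9},
    {"slide": [0.5,-1.5,54],"dr": [0,0,0],"jaw": 0.9},
    {"slide": [0.5,-1.5,56],"dr": [0,0,0],"jaw": 0.9},
    {"slide": [0.5,-1.5,57],"dr": [0,0,0],"jaw": 0.9},
    {"slide": [0.5,-1.5,58],"dr": [0,0,0],"jaw": 0.9},
    {"slide": [0.5,-1.5,58],"dr": [0,0,0],"jaw": 0.9},
  ],
)

```text
t: 13.25
tool_pos: [0.6414, -0.1168, 0.2128]
orientation: [3.142, -0.0, 0.0]
force: [0.7, 1.1, -0.8]
opening: 0.0357
gripper_force: 25.0
```

Request:
servo_tool(
  increments=[
    {"slide": [0,0,0.5],"dr": [0,0,0],"jaw": 0.9},
    {"slide": [0,0,1],"dr": [0,0,0],"jaw": 0.9},
    {"slide": [0,0,1.5],"dr": [0,0,0],"jaw": 0.9},
    {"slide": [0,0,1.5],"dr": [0,0,0],"jaw": 0.9},
  ],
)

```text
t: 13.65
tool_pos: [0.6415, -0.1168, 0.2117]
orientation: [3.142, -0.0, 0.0]
force: [-2.2, 1.4, 3.0]
opening: 0.036
gripper_force: 25.0
```

Request:
servo_tool(
  increments=[
    {"slide": [0,0,0],"dr": [0,0,0],"jaw": 0.5},
    {"slide": [0,0,0],"dr": [0,0,0],"jaw": 0.42},
    {"slide": [0,0,0],"dr": [0,0,0],"jaw": 0.42},
    {"slide": [0,0,0],"dr": [0,0,0],"jaw": 0.42},
    {"slide": [0,0,0],"dr": [0,0,0],"jaw": 0.42},
    {"slide": [0,0,-10],"dr": [0,0,0],"jaw": 0.42},
    {"slide": [0,0,-40],"dr": [0,0,0],"jaw": 0.42},
    {"slide": [0,0,-85],"dr": [0,0,0],"jaw": 0.2},
    {"slide": [0,0,-130],"dr": [0,0,0],"jaw": 0},
    {"slide": [0,0,-130],"dr": [0,0,0],"jaw": 0},
    {"slide": [0,0,-130],"dr": [0,0,0],"jaw": 0},
  ],
)

```text
t: 14.75
tool_pos: [0.642, -0.1169, 0.3442]
orientation: [3.14, -0.0, 0.007]
force: [0.0, -0.5, -0.6]
opening: 0.0811
gripper_force: 0.0
```

Request:
servo_tool(
  increments=[
    {"slide": [-20,10,0],"dr": [0,0,-0.13],"jaw": 0},
    {"slide": [-50,26,0],"dr": [0,0,-0.27],"jaw": 0},
    {"slide": [-80,41,0],"dr": [0,0,-0.41],"jaw": 0},
    {"slide": [-110,56,0],"dr": [0,0,-0.55],"jaw": 0},
    {"slide": [-140,72,0],"dr": [0,0,-0.69],"jaw": 0},
    {"slide": [-172,88,0],"dr": [0,0,-0.83],"jaw": 0},
    {"slide": [-172,88,0],"dr": [0,0,-0.97],"jaw": 0},
    {"slide": [-172,88,0],"dr": [0,0,-1.11],"jaw": 0},
    {"slide": [-172,88,0],"dr": [0,0,-1.25],"jaw": 0},
    {"slide": [-172,88,0],"dr": [0,0,-1.39],"jaw": 0},
    {"slide": [-172,88,0],"dr": [0,0,-1.5],"jaw": 0},
    {"slide": [-172,88,0],"dr": [0,0,-1.57],"jaw": 0},
    {"slide": [-172,88,0],"dr": [0,0,-1.57],"jaw": 0},
    {"slide": [-172,88,0],"dr": [0,0,-1.57],"jaw": 0},
  ],
)

```text
t: 16.15
tool_pos: [0.469, -0.2046, 0.34]
orientation: [-2.224, -2.216, 0.001]
force: [-0.9, -0.8, -0.2]
opening: 0.093
gripper_force: 0.0
```

Run:
```python
from h import *
s=read_state(); R=cv2.Rodrigues(np.array(s['orientation']))[0]; print(s['t'],s['tool_pos'],np.round(R,3).tolist())
for n in('wrist','side'):
    im,d,P=snap(n,n+'5'); X=cloud(d,P)
    for nm,c,a,b in(('jar',(.47,-.205),.066,.085),('box',(.641,-.117),.05,.065)):
        p=X[(np.hypot(X[...,0]-c[0],X[...,1]-c[1])<.05)&(X[...,2]>a)&(X[...,2]<b)]
        if len(p)>30: print(n,nm,len(p),np.percentile(p[:,2],[1,99]), cv2.minAreaRect((p[:,:2]*1000).astype(np.float32)))
cv2.imwrite('pics/c5.png',np.hstack([cv2.imread('pics/wrist5.png')[:,80:480],cv2.imread('pics/side5.png')[:,80:480]]))
```

```text
16.15 [ 0.46900834 -0.20455163  0.34002892] [[0.003, 1.0, -0.002], [1.0, -0.003, 0.001], [0.001, -0.002, -1.0]]
wrist jar 3689 [0.06848984 0.07593712] ((468.71124267578125, -204.85977172851562), (57.15361404418945, 57.01692199707031), 27.205955505371094)
wrist box 4521 [0.05146794 0.0581613 ] ((640.4879760742188, -116.40522766113281), (36.64854049682617, 85.01860809326172), 89.6601791381836)
side jar 292 [0.06670406 0.07606683] ((468.111083984375, -203.7100067138672), (54.88692855834961, 54.94773864746094), 74.72154998779297)
side box 345 [0.05019436 0.05762946] ((638.3548583984375, -116.11425018310547), (85.73555755615234, 38.636905670166016), 0.6309998035430908)
```

View pics/c5.png

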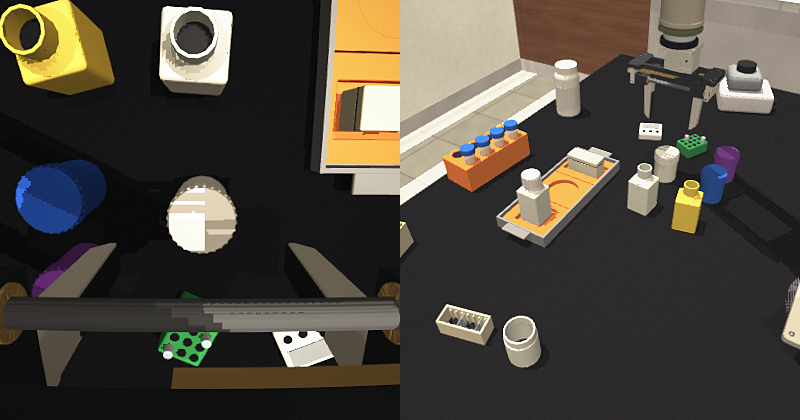

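The white lidded jar at (202,215) is centred between the fingers, with the blue jar at (60,200) well clear. The side half shows the box seated at (585,160) and the bottle at (533,198).

Request:
servo_tool(
  increments=[
    {"slide": [0,0,40],"dr": [0,0,0],"jaw": 0},
    {"slide": [0,0,80],"dr": [0,0,0],"jaw": 0},
    {"slide": [0,0,102],"dr": [0,0,0],"jaw": 0},
    {"slide": [0,0,110],"dr": [0,0,0],"jaw": 0},
    {"slide": [0,0,110],"dr": [0,0,0],"jaw": 0},
    {"slide": [0,0,110],"dr": [0,0,0],"jaw": 0.8},
    {"slide": [0,0,110],"dr": [0,0,0],"jaw": 0.8},
    {"slide": [0,0,110],"dr": [0,0,0],"jaw": 0.8},
    {"slide": [0,0,110],"dr": [0,0,0],"jaw": 0.8},
    {"slide": [0,0,110],"dr": [0,0,0],"jaw": 0.8},
    {"slide": [0,0,110],"dr": [0,0,0],"jaw": 0.8},
    {"slide": [0,0,110],"dr": [0,0,0],"jaw": 0.8},
    {"slide": [0,0,110],"dr": [0,0,0],"jaw": 0.8},
  ],
)

```text
t: 17.55
tool_pos: [0.4695, -0.2048, 0.2317]
orientation: [2.222, 2.22, -0.0]
force: [-2.3, -0.4, 5.6]
opening: 0.0558
gripper_force: 25.0
```

Request:
servo_tool(
  increments=[
    {"slide": [0,0,-10],"dr": [0,0,0],"jaw": 0.8},
    {"slide": [0,0,-40],"dr": [0,0,0],"jaw": 0.8},
    {"slide": [0,0,-80],"dr": [0,0,0],"jaw": 0.8},
    {"slide": [5,4,-115],"dr": [0,0,0],"jaw": 0.8},
    {"slide": [20,17,-130],"dr": [0,0,0],"jaw": 0.8},
    {"slide": [46,42,-130],"dr": [0,0,0],"jaw": 0.8},
    {"slide": [74,67,-130],"dr": [0,0,0],"jaw": 0.8},
    {"slide": [102,92,-130],"dr": [0,0,0],"jaw": 0.8},
    {"slide": [130,118,-130],"dr": [0,0,0],"jaw": 0.8},
    {"slide": [158,143,-130],"dr": [0,0,0],"jaw": 0.8},
    {"slide": [180,163,-130],"dr": [0,0,0],"jaw": 0.8},
    {"slide": [189,171,-130],"dr": [0,0,0],"jaw": 0.8},
    {"slide": [189,171,-110],"dr": [0,0,0],"jaw": 0.8},
    {"slide": [189,171,-80],"dr": [0,0,0],"jaw": 0.8},
    {"slide": [189,171,-60],"dr": [0,0,0],"jaw": 0.8},
    {"slide": [189,171,-60],"dr": [0,0,0],"jaw": 0.8},
    {"slide": [189,171,-60],"dr": [0,0,0],"jaw": 0.8},
  ],
)

```text
t: 19.25
tool_pos: [0.6403, -0.0163, 0.2914]
orientation: [-2.222, -2.219, 0.001]
force: [-0.1, 0.5, -1.5]
opening: 0.0556
gripper_force: 25.0
```

Run:
```python
from h import *
s=read_state(); R=cv2.Rodrigues(np.array(s['orientation']))[0]; print(s['t'],s['tool_pos'],np.round(R,3).tolist(),s['opening'])
for n in('wrist','side'):
    im,d,P=snap(n,n+'6'); X=cloud(d,P)
    near=np.hypot(X[...,0]-.641,X[...,1]+.016)<.05
    for nm,a,b in(('jar top',.125,.145),('jar',.06,.1),('recess',.004,.0165)):
        p=X[near&(X[...,2]>a)&(X[...,2]<b)]
        if len(p)>30: print(n,nm,len(p),'z',np.percentile(p[:,2],[1,99]),'x',np.percentile(p[:,0],[1,99]),'y',np.percentile(p[:,1],[1,99]))
cv2.imwrite('pics/c6.png',np.hstack([cv2.imread('pics/wrist6.png')[:,80:480],cv2.imread('pics/side6.png')[:,80:480]]))
```

```text
19.25 [ 0.64033853 -0.01629119  0.29141143] [[0.001, 1.0, -0.001], [1.0, -0.001, 0.0], [0.0, -0.001, -1.0]] 0.055550754046807184
wrist jar top 8915 z [0.12579771 0.14401887] x [0.60103451 0.68175505] y [-0.02407097  0.01098435]
wrist jar 932 z [0.06346214 0.0996611 ] x [0.61825163 0.66327484] y [-0.00256151  0.01046516]
wrist recess 2377 z [0.0082309  0.01464896] x [0.60559714 0.67692002] y [-0.02565744  0.03308713]
side jar top 468 z [0.12540335 0.1442744 ] x [0.59651638 0.68216425] y [-0.04098841  0.01029515]
side jar 327 z [0.06208879 0.09935351] x [0.61284772 0.65587997] y [-0.02891121  0.00921584]
side recess 441 z [0.00762514 0.01608771] x [0.61154738 0.67582991] y [-0.0546905   0.00850406]
```

View pics/c6.png

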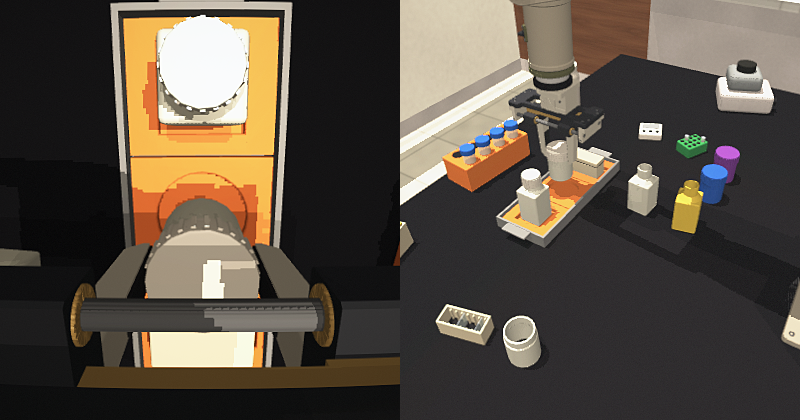

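The wrist half shows the jar (205,235) centred on the round recess arc (202,175). The bottle sits inside the square recess.

Request:
servo_tool(
  increments=[
    {"slide": [0,0,15],"dr": [0,0,0],"jaw": 0.8},
    {"slide": [0,0,28],"dr": [0,0,0],"jaw": 0.8},
    {"slide": [0,0,35],"dr": [0,0,0],"jaw": 0.8},
    {"slide": [0,0,39],"dr": [0,0,0],"jaw": 0.8},
    {"slide": [0,0,42],"dr": [0,0,0],"jaw": 0.8},
    {"slide": [0,0,44],"dr": [0,0,0],"jaw": 0.8},
    {"slide": [0,0,46],"dr": [0,0,0],"jaw": 0.8},
    {"slide": [0,0,47],"dr": [0,0,0],"jaw": 0.8},
    {"slide": [0,0,48],"dr": [0,0,0],"jaw": 0.8},
    {"slide": [0,0,48],"dr": [0,0,0],"jaw": 0.8},
  ],
)

```text
t: 20.35
tool_pos: [0.6406, -0.0159, 0.2433]
orientation: [2.223, 2.22, 0.0]
force: [0.2, -0.1, -1.7]
opening: 0.0557
gripper_force: 25.0
```

Request:
servo_tool(
  increments=[
    {"slide": [0,0,0.5],"dr": [0,0,0],"jaw": 0.8},
    {"slide": [0,0,1],"dr": [0,0,0],"jaw": 0.8},
    {"slide": [0,0,1.5],"dr": [0,0,0],"jaw": 0.8},
    {"slide": [0,0,1.5],"dr": [0,0,0],"jaw": 0.8},
  ],
)

```text
t: 20.75
tool_pos: [0.6407, -0.0159, 0.2427]
orientation: [2.222, 2.22, 0.0]
force: [-3.6, 0.1, 5.2]
opening: 0.0561
gripper_force: 25.0
```

Request:
servo_tool(
  increments=[
    {"slide": [0,0,0],"dr": [0,0,0],"jaw": 0.3},
    {"slide": [0,0,0],"dr": [0,0,0],"jaw": 0.15},
    {"slide": [0,0,0],"dr": [0,0,0],"jaw": 0.05},
    {"slide": [0,0,0],"dr": [0,0,0],"jaw": 0.05},
    {"slide": [0,0,0],"dr": [0,0,0],"jaw": 0.05},
    {"slide": [0,0,-10],"dr": [0,0,0],"jaw": 0.05},
    {"slide": [0,0,-40],"dr": [0,0,0],"jaw": 0},
    {"slide": [0,0,-80],"dr": [0,0,0],"jaw": 0},
    {"slide": [0,0,-120],"dr": [0,0,0],"jaw": 0},
    {"slide": [0,-40,-150],"dr": [0,0,0],"jaw": 0},
    {"slide": [0,-80,-150],"dr": [0,0,0],"jaw": 0},
    {"slide": [0,-120,-150],"dr": [0,0,0],"jaw": 0},
    {"slide": [0,-120,-150],"dr": [0,0,0],"jaw": 0},
    {"slide": [0,-120,-150],"dr": [0,0,0],"jaw": 0},
  ],
)

```text
t: 22.15
tool_pos: [0.52, -0.0158, 0.3928]
orientation: [2.222, 2.219, 0.002]
force: [-0.2, -0.2, -0.4]
opening: 0.0932
gripper_force: 0.0
```

Run:
```python
from h import *
for n in('scene','side'):
    im,d,P=snap(n,n+'7'); X=cloud(d,P)
    for nm,c,a,b in(('bottle',(.641,.083),.11,.14),('jar',(.641,-.016),.078,.095),('box',(.641,-.116),.05,.065),('openbottle',(.465,-.077),.09,.12),('openjar',(.462,.347),.05,.08),('openbox',(.574,.365),.028,.05)):
        p=X[(np.hypot(X[...,0]-c[0],X[...,1]-c[1])<.05)&(X[...,2]>a)&(X[...,2]<b)]
        if len(p)>30: print(n,nm,len(p),np.percentile(p[:,2],[2,98]).round(3), np.round(cv2.minAreaRect((p[:,:2]*1000).astype(np.float32))[0]))
```

```text
scene bottle 219 [0.111 0.13 ] [644.  82.]
scene jar 335 [0.079 0.088] [644. -15.]
scene box 365 [0.05 0.06] [ 641. -115.]
scene openbottle 115 [0.09  0.111] [465. -74.]
scene openjar 221 [0.051 0.07 ] [464. 347.]
scene openbox 188 [0.028 0.038] [573. 365.]
side bottle 286 [0.111 0.128] [638.  83.]
side jar 352 [0.079 0.086] [639. -17.]
side box 343 [0.051 0.057] [ 638. -116.]
side openbottle 193 [0.091 0.11 ] [463. -76.]
side openjar 575 [0.05  0.069] [460. 348.]
side openbox 454 [0.028 0.035] [573. 366.]
```

View pics/side7.png

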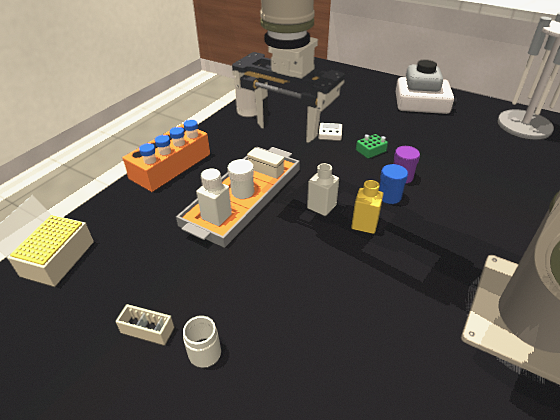

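All three are seated upright: bottle (212,197), jar (241,178) and box (266,162). The open containers have not moved.

```bash
python3 -c "from plant import close_job; print(close_job())"
```

```text
the job is handed in; nothing more can be done
None
```

The capped bottle, lidded jar and shut slide box are each seated upright in their own nests and released, the three open containers stand where they were, and the job was handed in at about 22 s of the 99 s allowed; the hand-in returned no verdict.

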